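# Shift the gear selector from second to third

## Robot

A 6-joint arm with a two-finger parallel gripper is mounted at the origin on the work surface. World frame = base frame: x ahead of the robot, y to its left, z up, the work surface at z = 0. Lengths are in m, angles in rad, forces in N, time in s.
With the tool pointing down it reaches from about 0.35 to 0.975 m from the base axis. Payload 4.9 kg.
Tool frame: the origin (TCP) lies at the very end of the fingers, on their centre line; the grasp point (between the pads) lies 19 mm behind it; z points along the fingers, x is the direction in which the jaws open and shut, and the axes are right-handed (so a half turn about z gives the same grasp; the last joint's range is limited). The gripper opens to 85 mm and grips with 20 to 120 N. Pads are 22 mm wide; open, the fingers measure 114 mm over their backs; the gripper's body (76 mm by 85 mm) begins 54 mm behind the grasp point. The pads swing forward as they close: fully open they stand 13 mm farther back than shut.
Start: joints at [-1.246, 0.053, 1.613, -0, 1.476, -0.119], TCP at [0.268, -0.564, 0.231] pointing down, gripper open.
Joint ranges: [-3.01, 3.01], [-1.01, 2.22], [0.06, 2.58], [-1.02, 4.17], [0.09, 2.62], [-3.14, 3.14]. Speed limits (rad/s): [2.57, 2.57, 3.14, 3.14, 3.14, 3.14].

## Interface

Orientations are given as a rotation vector (axis times angle).
In Python, from station import readout, viewer, ctrl, nets gives the robot as it stands. The module is installed in compiled form; this text tells all that it offers.
- The arm moves only by the tool step_arm, never from a script. Its argument "moves" is a list that holds one entry, the list of rows, each a list of 4 numbers: the shift along the world's x, y, z in cm, then the turn about the world's z in rad. In form: [[[dx, dy, dz, yaw], ...]]. A call has 1 to 10 rows; each row shifts and turns the commanded pose from where the row before left it; what a row does not reach is not made up. A row lasts 1/12 s, in which the tool goes at most 41.7 mm and 7.16 degrees, less where a joint would pass 70% of its speed; a pose out of reach is approached as far as the arm can. A call is refused whole if a number of a shift passes 4.17 or a number of a turn 0.125, either way. A call with a gripper value outside its range is refused whole. "grip" is the closure, from 0 (fully open) to 1 (shut), set as the call begins (left out, the last holds). The fingers move at their own pace and stop on an object; "squeeze" is the grip in N (left out, the last holds). Time passes only in rows, so rows that do not move let the fingers close. It gives the time, the measured TCP pose, the force and the opening at its end, in the units of the state.
- readout.get_obs(): the state, without advancing time (a new reading comes with each control period).
- viewer.get_image(name): name is "scene" or "side" or "wrist"; returns the picture (384x512x3 uint8, blue, green, red); there is no depth.
- viewer.calibration(name): a dict with "camera_matrix" (3x3 intrinsics, pixels), "k1" (the pictures are not rectified: a ray, as slopes to the right and down, at radius r is drawn at 1 + k1 r^2 times it, then the intrinsics apply), "R" (3x3) and "t" (3): a world point X has camera coordinates R X + t. Camera axes: x right, y down, z forward; pixel columns grow to the right and rows downward; lengths in m; the calibration is good to about 2 mm. A picture is of the moment at which its call begins: read the wrist's pose just before it. calibration takes no time and is no camera call; for the wrist camera it gives the pose at the moment of the call.
- ctrl.finish_job(): hands the job in, once; it reports no verdict.
Trained networks look in the newest picture that a camera, given by its name, has taken for a name from the list of things; names that differ only in an ending like _2 or _b are one class to them, and where a whole thing is asked for, a point or a joint stands for the part that bears it (a point fixed in the world has none). Each returns a list of dicts, best first, with "confidence" (0 to 1); they miss things now and then, are a little off and sometimes report something else, mostly with a low value. They report only what shows in the picture. A call takes as long as a camera call. They do not tell look-alikes from the thing itself.
- nets.masks_of(camera, thing): "region" (384x512 bool, what is visible of it) and "box" ([left, top, right, bottom] in pixels, round what is visible of it).
- nets.pinpoint(camera, thing): "at" ([column, row] in pixels: a listed point, or the origin of a listed thing).
The state is a dict: "t": time; "q": joint angles; "dq": joint speeds; "effort": joint torques, N m; "tool_pos": TCP position; "tool_rot": TCP orientation; "contact_force": force on the tool from outside, world axes, zero at the start; "wrist_torque": the same for the moment, N m; "opening": finger opening in m.
Only numpy, scipy, OpenCV 4.12 (cv2) and the standard library are available. Lean on these libraries where they do the work, as an engineer would, in place of code of your own. Each camera call takes 0.05 s, during which the arm holds its last target. There are 200 camera calls.

## Task

The gear selector box on the bench is in second: its lever leans in the near-left slot of the H-shaped gate, as seen from the robot. Without gripping the knob, push the lever gently with the fingertips forward out of second to neutral, across to the right, then forward, away from the robot, into third, the far-right slot, until it is fully home. Do not pull the knob up or force it against the gate, leave everything else on the bench where it is, and finish clear of the lever.

Things in the scene. Friction and masses are not known exactly. Their poses are not given: they have to be found in the camera images.
- selector: Grey die-cast box, 170 (x) x 150 (y) x 100 mm high, screwed to the bench, its top an aluminium gate plate; four short posts stick out of the side facing the robot. Origin: centre of its underside. Its x axis points forward, away from the robot (turned by up to 0.35 rad), y to the left, z up.
- gate (a point): Centre of the H-shaped opening, on the plate's top, axes as the box. Two 15 mm wide slots along x, at y = +18 (left) and -18 mm (right), each from x = -34.5 to +34.5 mm, are joined by a 15 mm wide cross slot along y at x = 0 (neutral) whose corners are rounded by 6 mm. First is far left, second near left, third far right, fourth near right.
- pivot (a point): The lever's pivot inside the box, 18 mm above the box's underside at its centre. The lever is 180 mm long from here to the knob's centre; its steel shaft is 9 mm thick.
- knob (a point): Centre of the black lever knob, an upright barrel 34 mm in diameter and 44 mm high on the end of the shaft, about 185 to 198 mm above the bench. In the selector's frame it is at x = 180 cos(cross) sin(shift), y = -180 sin(cross), z = 18 + 180 cos(cross) cos(shift) mm.
- shift (a joint): Lever angle fore and aft, rad: 0 neutral, positive leaning forward (away from the robot), about +0.36 at the stop in first or third, about -0.36 in second or fourth. Stiff: about 1 to 1.5 N at the knob moves it, and it stays where it is left (no spring). Sideways movement is free only with this within about 0.03 of 0 (the rounded corners guide it in from about 0.08).
- cross (a joint): Lever angle across, rad: about -0.22 in the left slots, +0.22 in the right slots (positive leans right). Same stiffness; it stays where it is left. The outer edge of the gate stops it at about -0.25 and +0.25.
- pull (a joint): How far the knob is pulled up along the shaft, m: 0 down (held by a spring of about 12 N), 0.012 fully up. It must stay down.
- third_slot (a point): On the plate's top face, at the far end of third, where the shaft passes when the lever is fully home.
- second_slot (a point): On the plate's top face, at the near end of second.
- jar: Bystander: amber jar with black lid, 48 mm diameter, 60 mm high; origin under its centre.
- spool: Bystander: grey flanged spool standing on end, 56 mm diameter, 46 mm high; origin under its centre.
- capacitor: Bystander: plain black upright cylinder, 38 mm diameter, 62 mm high; origin under its centre.
- driver: Bystander: screwdriver lying beyond the box, about 0.2 m long along its x; origin under its middle.
- spanner: Bystander: open-ended spanner lying before the box, along its x; origin under its middle.
- collar: Bystander: small brass ring, 26 mm diameter, 10 mm high, lying on the near-right corner of the gate plate; origin under its centre.
- meter: Bystander: orange hand-held meter lying on its back, 185 x 90 x 40 mm; origin under its centre.
- shell: Bystander: empty open grey box, 130 x 100 x 50 mm; origin under its centre.
Things that resemble listed ones, but are neither listed nor needed, are in the scene too. Leave any turquoise look-alike of the selector alone.

How it is judged:
By the outcome, as a careful person would: the job done as asked, in the order asked, and still so for the second after the job is handed in, with the robot touching nothing.
It also fails if it takes over 54 s, if anything falls off the work surface, if the arm or the gripper's body presses on something with over 40 N, if the wrist force passes 120 N, or if a joint passes its speed limit or range.

## Working session

There is one attempt and no reset: what is moved stays moved. The work goes in short steps, Python scripts to look and compute and a tool call to move; the robot and the scene stay as the last step left them, time stands still between calls to the robot, and variables do not carry over. Pictures are saved under pics/ and viewed, about 8 in all and at most 12, crops included, and the job is handed in when it is done.

Besides the shell and the picture viewer there is one more tool, called after "Request:" as name(argument=value, ...), one argument or row to a line, values as JSON. step_arm: Moves the arm, as the interface text tells. Its arguments: {"type":"object","properties":{"moves":{"type":"array","items":{"type":"array","items":{"type":"array","items":{"type":"number"}}}},"grip":{"type":"number"},"squeeze":{"type":"number"}},"required":["moves"]}

```bash
mkdir -p pics; cat > h.py <<'E'
import numpy as np, cv2
from station import readout, viewer, ctrl, nets
def proj(cam,X,c=None):
    c=c or viewer.calibration(cam); X=np.atleast_2d(X)@np.array(c["R"]).T+np.array(c["t"])
    s=X[:,:2]/X[:,2:]; s=s*(1+c["k1"]*(s**2).sum(1,keepdims=True)); K=np.array(c["camera_matrix"])
    return s@K[:2,:2].T+K[:2,2]
def ray(cam,px,c=None):
    c=c or viewer.calibration(cam); K=np.array(c["camera_matrix"])
    d=np.linalg.solve(K,[px[0],px[1],1])[:2]; s=d.copy()
    for _ in range(20): s=d/(1+c["k1"]*(s@s))
    R=np.array(c["R"]); v=R.T@np.array([*s,1]); return -R.T@np.array(c["t"]), v/np.linalg.norm(v)
def onz(cam,px,z):
    o,v=ray(cam,px); return o+v*(z-o[2])/v[2]
E
python3 - <<'E'
from h import *
for c in("scene","side"):
    im=viewer.get_image(c); cv2.imwrite(f"pics/{c}0.png",im)
    for th,z in(("selector",0),("gate",.1),("knob",.19),("second_slot",.1),("third_slot",.1),("collar",.1)):
        for r in nets.pinpoint(c,th)[:3]:
            print(c,th,round(r["confidence"],2),np.round(r["at"],1),np.round(onz(c,r["at"],z),3))
print(readout.get_obs())
E
```

```text
scene selector 0.98 [311.2 176.9] [0.468 0.196 0.   ]
scene selector 0.88 [254.8 241.2] [ 0.584 -0.066  0.   ]
scene selector 0.58 [163.9 188.5] [ 0.287 -0.227  0.   ]
scene gate 0.97 [158.6 167.6] [ 0.285 -0.222  0.1  ]
scene gate 0.91 [253.  225.3] [ 0.588 -0.072  0.1  ]
scene gate 0.8 [317.4 154.4] [0.465 0.209 0.1  ]
scene knob 0.77 [150.4 147.9] [ 0.285 -0.227  0.19 ]
scene knob 0.54 [317.7 131.7] [0.455 0.205 0.19 ]
scene knob 0.53 [258.1 183.5] [ 0.532 -0.026  0.19 ]
scene second_slot 0.79 [315.7 145. ] [0.432 0.224 0.1  ]
scene second_slot 0.71 [153.8 159.5] [ 0.25  -0.224  0.1  ]
scene second_slot 0.67 [253.  210.7] [ 0.548 -0.051  0.1  ]
scene third_slot 0.72 [158.9 182.4] [ 0.336 -0.241  0.1  ]
scene third_slot 0.7 [310.9 165.7] [0.492 0.169 0.1  ]
scene collar 0.43 [226.6 214. ] [ 0.523 -0.118  0.1  ]
side selector 0.84 [271.6 242.2] [ 0.577 -0.077  0.   ]
side selector 0.82 [173.  298.1] [ 0.292 -0.224  0.   ]
side selector 0.8 [217. 184.] [ 0.46   0.203 -0.   ]
side gate 0.66 [172.3 274.3] [ 0.299 -0.233  0.1  ]
side gate 0.61 [215.9 158.6] [0.46  0.204 0.1  ]
side gate
[... 505 characters left out ...]
lar 0.33 [218.3 239.3] [ 0.421 -0.138  0.1  ]
{'t': 0.7, 'q': array([-1.24600156e+00,  5.26846061e-02,  1.61289318e+00,  4.28646688e-07,
        1.47597010e+00, -1.18993343e-01]), 'dq': array([-0.00148694, -0.00056055, -0.00115698,  0.00083871,  0.00106115,
       -0.00126765]), 'effort': array([-3.62739684e-05, -3.93547153e+01, -3.70372796e+01, -1.20297937e-04,
        3.51210447e-04, -1.41552323e-05]), 'tool_pos': array([ 0.26835416, -0.56444817,  0.2313172 ]), 'tool_rot': array([ 2.65584293e+00, -1.67807253e+00,  5.49809843e-05]), 'contact_force': array([-0.28544939, -0.39558536, -1.44150373]), 'wrist_torque': array([ 0.00275101, -0.0490749 ,  0.02932008]), 'opening': 0.08557134937818527}
```

```bash
python3 -c "
import cv2,numpy as np
a=cv2.imread('pics/scene0.png');b=cv2.imread('pics/side0.png')
cv2.imwrite('pics/both.png',cv2.resize(np.vstack([a,b]),(800,1200))[:1200]) if 0 else cv2.imwrite('pics/both.png',cv2.resize(np.hstack([a,b]),(800,300)))"
```

```text
(no output)
```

View pics/scene0.png

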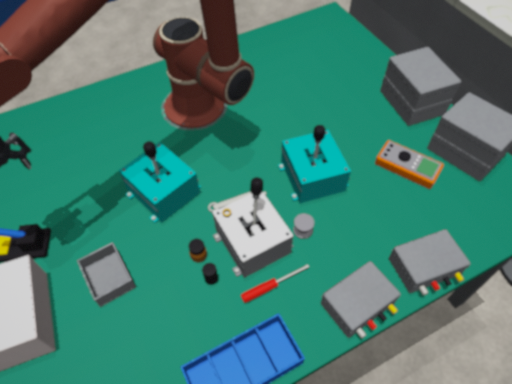

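View pics/side0.png

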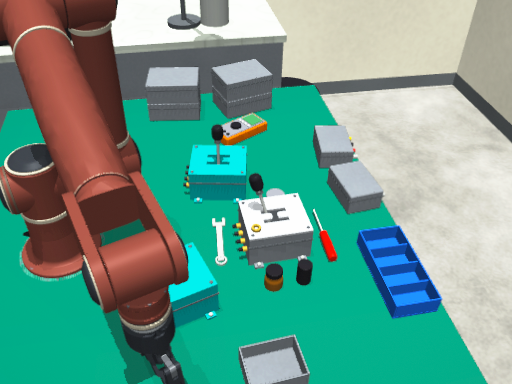

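Candidates for the selector in the scene view are the grey box at (254,235), and the turquoise look-alikes at (160,180) and (315,160). I choose the grey one, with its collar at (227,213). Next I fit its pose from the masks and check it in a crop.

```bash
cat >> h.py <<'E'
def box(p,zs=(0,.1)):
    c,s=np.cos(p[2]),np.sin(p[2])
    return np.array([[p[0]+c*x-s*y,p[1]+s*x+c*y,z] for z in zs for x,y in((-.085,-.075),(.085,-.075),(.085,.075),(-.085,.075))])
def loc(p,X):
    X=np.atleast_2d(X); c,s=np.cos(p[2]),np.sin(p[2])
    return np.c_[p[0]+c*X[:,0]-s*X[:,1],p[1]+s*X[:,0]+c*X[:,1],X[:,2]]
def knob(sh,cr): return np.array([.18*np.cos(cr)*np.sin(sh),-.18*np.sin(cr),.018+.18*np.cos(cr)*np.cos(sh)])
E
cat > fit.py <<'E'
from h import *
from scipy.optimize import minimize
M={};C={};I={}
for c in("scene","side"):
    I[c]=viewer.get_image(c); C[c]=viewer.calibration(c); g=proj(c,[.586,-.067,.05])[0]
    for r in nets.masks_of(c,"selector"):
        b=r["box"]
        if b[0]<g[0]<b[2] and b[1]<g[1]<b[3]:
            m=r["region"].astype(np.uint8); m=cv2.morphologyEx(m,cv2.MORPH_CLOSE,np.ones((15,15)))
            M[c]=cv2.morphologyEx(m,cv2.MORPH_OPEN,np.ones((25,25))); print(c,r["confidence"],m.sum(),M[c].sum()); break
def cost(p):
    t=0
    for c in M:
        h=cv2.convexHull(np.float32(proj(c,box(p),C[c])*16)).astype(np.int32); m=np.zeros((384,512),np.uint8)
        cv2.fillConvexPoly(m,h,1,shift=4); t+=(m!=M[c]).sum()/M[c].sum()
    return t
best=min((minimize(cost,[.586,-.067,y],method="Nelder-Mead",options=dict(initial_simplex=np.array([[.586,-.067,y],[.596,-.067,y],[.586,-.057,y],[.586,-.067,y+.1]]))) for y in(-.3,-.15,0,.15,.3)),key=lambda r:r.fun)
p=best.x; print(p,best.fun); np.save("p.npy",p)
out=[]
for c in M:
    im=cv2.resize(I[c],None,fx=4,fy=4,interpolation=cv2.INTER_CUBIC)
    d=lambda X,col,cl=True: cv2.polylines(im,[np.int32(proj(c,X)*4+2)],cl,col,1)
    B=box(p); d(B[:4],(0,0,255)); d(B[4:],(0,0,255))
    for y in(.018,-.018): d(loc(p,[[-.0345,y,.1],[.0345,y,.1]]),(255,0,0),False)
    k=knob(-.36,-.22); d(loc(p,[[0,0,.018],k]),(0,255,0),False)
    g=(proj(c,[*p[:2],.1])[0]*4).astype(int); out.append(im[g[1]-300:g[1]+250,g[0]-200:g[0]+200])
cv2.imwrite("pics/fit.png",np.hstack(out))
E
python3 fit.py
```

```text
scene 0.98 4557 4108
side 0.75 4764 4321
[ 0.57883155 -0.07398644  0.00682567] 0.17408674422844256
```

View pics/fit.png

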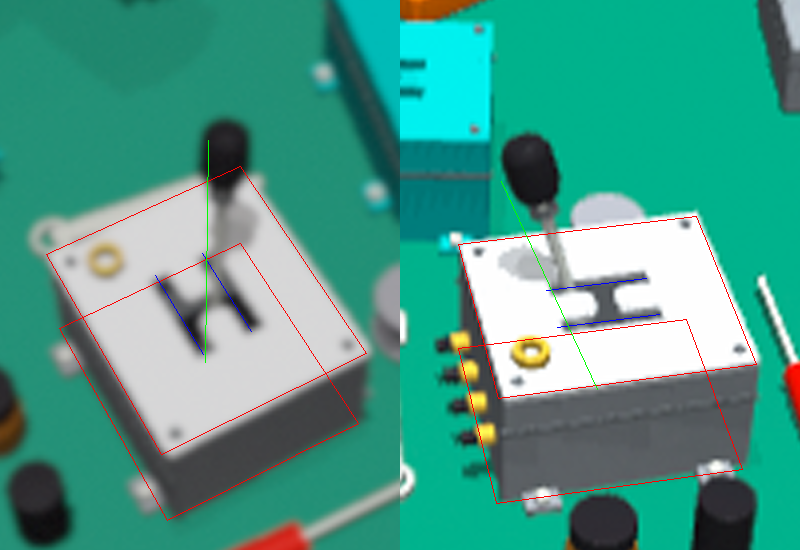

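The crop confirms the grey box, the lever in near-left second and the collar at the near-right. The fit is good to about 5 mm with yaw near 0. I'll set out high, then look from close by.

Request:
step_arm(
  moves=[
    [[0,0,4,0],[0,0,4,0],[0,0,4,0],[1.3,3.8,0,-0.11],[1.3,3.8,0,-0.11],[1.3,3.8,0,-0.11],[1.3,3.8,0,-0.11],[1.3,3.8,0,0],[1.3,3.8,0,0],[1.3,3.8,0,0]],
  ],
  grip=1,
  squeeze=20,
)

```text
t: 1.73
tool_pos: [0.3595, -0.2966, 0.3514]
tool_rot: [-2.225, 2.218, -0.001]
contact_force: [1.1, 0.5, -0.2]
opening: -0.0001
```

Request:
step_arm(
  moves=[
    [[1.3,3.8,0,0],[1.3,3.8,0,0],[1.3,3.8,0,0],[1.3,3.8,0,0],[1.3,3.8,0,0],[1.3,3.8,0,0],[1,3,0,0],[0,0,0,0],[0,0,0,0]],
  ],
)

```text
t: 2.48
tool_pos: [0.4475, -0.039, 0.3514]
tool_rot: [2.23, -2.213, 0.0]
contact_force: [-0.4, 0.2, -0.4]
opening: 0.0002
```

```bash
cat > look.py <<'E'
import sys
from h import *
c=sys.argv[1]; im=viewer.get_image(c); cal=viewer.calibration(c); o=readout.get_obs()
print(o["t"],np.round(o["tool_pos"],4),np.round(o["tool_rot"],3),np.round(o["contact_force"],2))
print(np.round(cal["R"],3).tolist(),np.round(-np.array(cal["R"]).T@cal["t"],3))
for th,z in(("gate",.1),("knob",.182),("second_slot",.1),("third_slot",.1),("collar",.1)):
    for r in nets.pinpoint(c,th)[:2]: print(th,round(r["confidence"],2),np.round(r["at"],1),np.round(onz(c,r["at"],z),4))
cv2.imwrite(sys.argv[2],im)
E
python3 look.py wrist pics/w1.png
```

```text
2.5333 [ 0.4473 -0.0401  0.3513] [ 2.227 -2.215  0.   ] [-0.39 -0.2  -0.55]
[[0.006, -1.0, 0.0], [-0.949, -0.006, 0.316], [-0.316, -0.002, -0.949]] [ 0.529 -0.041  0.494]
gate 0.76 [278.3  36.7] [ 0.5791 -0.0742  0.1   ]
gate 0.64 [ 51.5 138.4] [0.466  0.2008 0.1   ]
knob 0.82 [242.3  74.2] [ 0.5369 -0.0363  0.182 ]
knob 0.61 [420.9 309.4] [ 0.2803 -0.2452  0.182 ]
second_slot 0.87 [ 39.  161.2] [0.4378 0.222  0.1   ]
second_slot 0.86 [262.6  63.6] [ 0.5505 -0.058   0.1   ]
third_slot 0.93 [295.3   4.1] [ 0.6124 -0.0928  0.1   ]
third_slot 0.91 [ 68.4 117. ] [0.4921 0.1743 0.1   ]
collar 0.63 [317.2  90.1] [ 0.522  -0.1217  0.1   ]
```

View pics/w1.png

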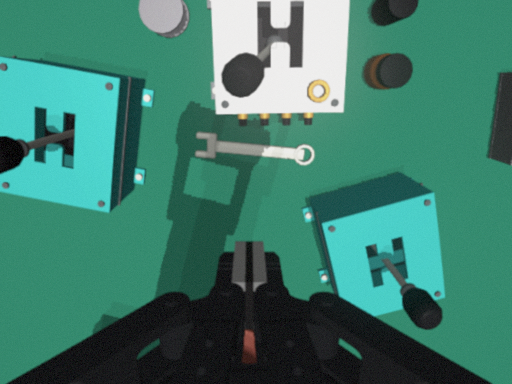

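The wrist view shows the knob at (242,74), the collar at (318,91) and the plate's near edge from (215,114) to (344,112). The fingers are shut at (250,260).

```bash
python3 - <<'E'
from h import *
c="wrist"
for px in((215.5,114),(343.5,112),(211,10),(350,5),(225,104),(335,102.5)): print(px,np.round(onz(c,px,.1),4))
for p in((.583,-.070,0),(.581,-.073,0),(.581,-.073,.007)):
    print(p,np.round(proj(c,box(p)[4:]),0).tolist(),np.round(proj(c,loc(p,knob(-.36,-.22))),0),np.round(proj(c,loc(p,[[-.0345,.018,.1],[-.0345,-.018,.1]])),0).tolist(), np.round(proj("side",loc(p,knob(-.36,-.22))),0),np.round(proj("scene",loc(p,knob(-.36,-.22))),0))
E
```

```text
(215.5, 114) [ 0.4943 -0.0034  0.1   ]
(343.5, 112) [ 0.4974 -0.1544  0.1   ]
(211, 10) [ 0.6061 -0.0013  0.1   ]
(350, 5) [ 0.6126 -0.1526  0.1   ]
(225, 104) [ 0.5057 -0.0148  0.1   ]
(335, 102.5) [ 0.5082 -0.1435  0.1   ]
(0.583, -0.07, 0) [[336.0, 111.0], [346.0, -52.0], [204.0, -53.0], [208.0, 111.0]] [[236.  92.]] [[257.0, 65.0], [289.0, 66.0]] [[250. 184.]] [[254. 183.]]
(0.581, -0.073, 0) [[338.0, 113.0], [349.0, -49.0], [207.0, -51.0], [211.0, 112.0]] [[239.  94.]] [[260.0, 67.0], [292.0, 67.0]] [[249. 184.]] [[253. 183.]]
(0.581, -0.073, 0.007) [[339.0, 113.0], [349.0, -50.0], [206.0, -51.0], [211.0, 113.0]] [[240.  95.]] [[260.0, 67.0], [292.0, 67.0]] [[249. 184.]] [[253. 183.]]
```

```bash
cat > tri.py <<'E'
from h import *
from scipy.optimize import least_squares
p=(.581,-.0755,.018); O=[]
for c in("scene","side","wrist"):
    viewer.get_image(c); cal=viewer.calibration(c)
    ref=proj(c,loc(p,knob(0,0)),cal)[0]
    L=[r for r in nets.pinpoint(c,"knob") if np.linalg.norm(r["at"]-ref)<90]
    if L: O.append((c,cal,min(L,key=lambda r:np.linalg.norm(r["at"]-ref))["at"])); print(c,np.round(O[-1][2],1),round(L[0]["confidence"],2))
f=lambda X:np.concatenate([proj(c,X,cal)[0]-a for c,cal,a in O])
r=least_squares(f,[.54,-.04,.19]); print("tri",np.round(r.x,4),np.round(r.fun,1))
g=lambda s:f(loc(p,knob(*s))[0])
r=least_squares(g,[-.3,-.2]); print("shift,cross",np.round(r.x,3),np.round(r.fun,1),np.round(loc(p,knob(*r.x))[0],4))
o=readout.get_obs(); print(o["t"],np.round(o["tool_pos"],4),np.round(o["contact_force"],2))
E
python3 tri.py
```

```text
scene [257.6 184.8] 0.53
side [255.4 183.4] 0.72
wrist [241.5  69.2] 0.68
tri [ 0.5401 -0.035   0.19  ] [-1.2  2.4  1.9 -1.9 -0.4  1. ]
shift,cross [-0.231 -0.232] [-1.2  2.7  1.9 -1.5 -0.5  1.1] [ 0.5401 -0.0349  0.1885]
3.0833 [ 0.4473 -0.0407  0.3513] [ 0.67  0.33 -0.01]
```

Three views agree to about 2 px: the knob is at (0.540,-0.035,0.19), so shift is about -0.23 and cross about -0.23. I'll descend behind it.

Request:
step_arm(
  moves=[
    [[1,0.4,-3,0],[1,0,-3.5,0],[0,0,-3.5,0],[0,0,-3.5,0],[0,0,-3,0],[0,0,0,0],[0,0,0,0],[0,0,0,0]],
  ],
)

```text
t: 3.75
tool_pos: [0.4685, -0.0367, 0.1885]
tool_rot: [-2.225, 2.216, -0.004]
contact_force: [-0.3, -0.9, 0.0]
opening: -0.0002
```

Request:
step_arm(
  moves=[
    [[1,0,-0.3,0],[1,0,0,0],[0.5,0,0,0],[0.5,0,0,0],[0.5,0,0,0],[0.5,0,0,0],[0.5,0,0,0],[0,0,0,0]],
  ],
)

```text
t: 4.42
tool_pos: [0.513, -0.0365, 0.1837]
tool_rot: [-2.226, 2.217, -0.0]
contact_force: [-1.3, 0.3, 0.4]
opening: -0.0004
```

```bash
python3 tri.py; python3 look.py wrist pics/w2.png
```

```text
scene [259.1 185.8] 0.58
side [258.1 182.7] 0.51
tri [ 0.5406 -0.0286  0.1851] [-0.4  1.6 -1.2 -1.3]
shift,cross [-0.229 -0.263] [-0.6  1.3 -1.  -1.7] [ 0.5408 -0.0294  0.1873]
4.7167 [ 0.5122 -0.0364  0.1832] [ 0.15 -0.07  0.24]
4.7667 [ 0.5122 -0.0364  0.1832] [-2.226  2.217 -0.   ] [-0.37  0.23 -0.84]
[[0.005, -1.0, -0.0], [-0.949, -0.005, 0.316], [-0.316, -0.001, -0.949]] [ 0.594 -0.037  0.326]
knob 0.94 [240.4 202.3] [ 0.5409 -0.0337  0.182 ]
second_slot 0.7 [274.2 149.8] [ 0.5498 -0.0552  0.1   ]
third_slot 0.83 [330.5  53.9] [ 0.6129 -0.09    0.1   ]
third_slot 0.79 [461.8 376.9] [ 0.3334 -0.2421  0.1   ]
collar 0.81 [361.1 190. ] [ 0.5206 -0.1196  0.1   ]
```

View pics/w2.png

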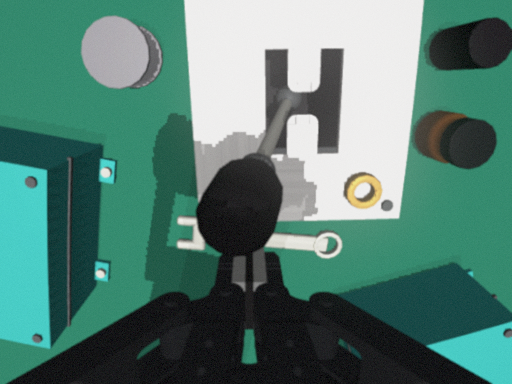

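```bash
python3 - <<'E'
from h import *
c="wrist"; P=[onz(c,px,.1) for px in((265,49),(343,48),(340,153.5),(303.5,100),(399,219),(187,5),(423,5))]
print(np.round(P,4)); print(np.round(proj(c,loc((.581,-.0755,.018),[[.0345,.0255,.1],[.0345,-.0255,.1],[-.0345,-.0255,.1],[0,0,.1],[-.085,-.075,.1]])),1))
print(np.round(onz(c,(240,205),.19),4))
E
```

```text
[[ 0.6154 -0.0476  0.1   ]
 [ 0.6167 -0.0978  0.1   ]
 [ 0.5475 -0.1016  0.1   ]
 [ 0.5837 -0.0739  0.1   ]
 [ 0.4977 -0.1515  0.1   ]
 [ 0.6413  0.0014  0.1   ]
 [ 0.6439 -0.1473  0.1   ]]
[[267.7  49.6]
 [346.8  49.3]
 [339.9 154.3]
 [305.6 104.1]
 [399.5 219.4]]
[ 0.5426 -0.0337  0.19  ]
```

The gate shows clearly, at about (0.5815,-0.0745) with yaw 0.02, and the fingers touch the knob's near side. Now I push gently forward.

Request:
step_arm(
  moves=[
    [[0.4,0,0,0],[0.4,0,0,0],[0.4,0,0,0],[0.4,0,0,0],[0.4,0,0,0],[0.4,0,0,0],[0.4,0,0,0],[0,0,0,0]],
  ],
)

```text
t: 5.68
tool_pos: [0.5411, -0.0365, 0.1832]
tool_rot: [-2.226, 2.217, -0.0]
contact_force: [0.2, -0.3, 1.7]
opening: -0.0002
```

```bash
sed -i 's/^p=.*;/p=(.5815,-.0745,.02);/' tri.py; python3 tri.py; python3 look.py wrist pics/w3.png | grep knob
```

```text
scene [265.6 194.8] 0.8
side [266.5 180. ] 0.75
tri [ 0.5673 -0.0231  0.182 ] [-0.  0. -0. -0.]
shift,cross [-0.068 -0.271] [-0.9 -1.   0.9 -1.9] [ 0.5688 -0.0266  0.191 ]
5.9833 [ 0.5403 -0.0364  0.1833] [-0.09 -0.54  0.39]
knob 0.81 [239.  207.9] [ 0.5661 -0.033   0.182 ]
knob 0.5 [291.7 128.2] [ 0.6034 -0.0562  0.182 ]
```

Request:
step_arm(
  moves=[
    [[0.3,0,0,0],[0.3,0,0,0],[0.3,0,0,0],[0.3,0,0,0],[0.1,0,0,0],[0,0,0,0]],
  ],
)

```text
t: 6.78
tool_pos: [0.5536, -0.0364, 0.1833]
tool_rot: [2.226, -2.217, -0.0]
contact_force: [-0.4, -0.3, 0.5]
opening: 0.0
```

```bash
python3 tri.py; python3 look.py wrist pics/w4.png | grep knob
```

```text
scene [268.8 195.5] 0.74
side [271.  178.4] 0.57
tri [ 0.578  -0.0205  0.1865] [-0.2  1.  -0.7 -0.8]
shift,cross [-0.01  -0.297] [-0.6  0.6 -0.3 -1.6] [ 0.5787 -0.0218  0.1901]
7.0833 [ 0.5533 -0.0364  0.1832] [-0.6   0.11  0.32]
knob 0.73 [238.5 210.8] [ 0.5777 -0.0328  0.182 ]
```

View pics/w4.png

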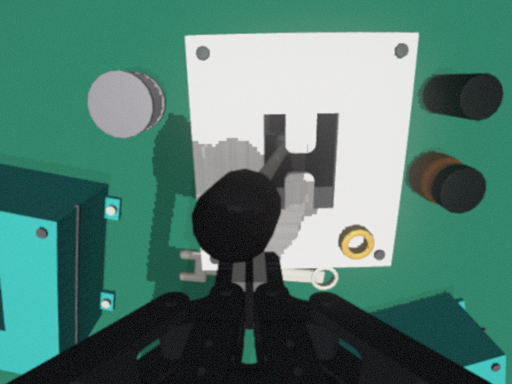

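The knob is at x≈0.579, so shift is about -0.01 and the shaft lies at the neutral cross slot. I'll back off and go round to the knob's left side.

Request:
step_arm(
  moves=[
    [[-2.5,0,0,0],[-1,1.5,0,0],[0,3,0,0],[0,3,0,0],[2.5,0,0,0],[3.6,0,0,0],[0,0,0,0],[0,0,0,0]],
  ],
)

```text
t: 8.05
tool_pos: [0.58, 0.0387, 0.1823]
tool_rot: [2.225, -2.216, -0.002]
contact_force: [-0.5, -0.8, 0.8]
opening: -0.0001
```

Request:
step_arm(
  moves=[
    [[0,-1,0,0],[0,-0.8,0,0],[0,-0.4,0,0],[0,-0.4,0,0],[0,-0.4,0,0],[0,-0.4,0,0],[0,-0.4,0,0],[0,-0.4,0,0],[0,-0.4,0,0],[0,0,0,0]],
  ],
)

```text
t: 8.88
tool_pos: [0.5795, -0.0079, 0.1836]
tool_rot: [-2.225, 2.217, -0.0]
contact_force: [-0.3, 1.5, 1.3]
opening: -0.0
```

```bash
python3 tri.py; python3 look.py wrist pics/w5.png | grep knob
```

```text
scene [261.4 196.9] 0.58
side [272.5 183.4] 0.63
wrist [321.4 262.5] 0.67
tri [ 0.5794 -0.0434  0.1882] [-0.6  3.2  0.2 -0.9 -0.2  0.5]
shift,cross [ 0.014 -0.182] [ 0.7  2.6  1.6 -3.5  0.1  0.9] [ 0.5833 -0.0419  0.195 ]
9.1833 [ 0.5793 -0.0074  0.1831] [ 0.72  0.31 -0.37]
knob 0.73 [320.4 264.8] [ 0.5747 -0.0447  0.182 ]
```

It's crossing. I continue in small rows.

Request:
step_arm(
  moves=[
    [[0,-0.4,0,0],[0,-0.4,0,0],[0,-0.4,0,0],[0,-0.4,0,0],[0,-0.4,0,0],[0,-0.4,0,0],[0,-0.4,0,0],[0,-0.4,0,0],[0,-0.4,0,0],[0,0,0,0]],
  ],
)

```text
t: 10.32
tool_pos: [0.5793, -0.0443, 0.1832]
tool_rot: [2.225, -2.218, 0.0]
contact_force: [-0.2, 0.5, 0.4]
opening: -0.0001
```

```bash
python3 tri.py; python3 look.py wrist pics/w6.png | grep knob
```

```text
scene [251.7 201.2] 0.69
side [275.7 186.8] 0.67
wrist [315.9 267.2] 0.77
tri [ 0.5835 -0.0743  0.1992] [-1.1  2.7  1.4 -0.3 -0.4  0.5]
shift,cross [0.007 0.001] [-1.3  2.8  1.1  0.2 -0.5  0.5] [ 0.5828 -0.0746  0.198 ]
10.6167 [ 0.5792 -0.0434  0.1831] [ 0.27  0.19 -1.05]
knob 0.7 [316.1 264.2] [ 0.575  -0.0785  0.182 ]
```

View pics/w6.png

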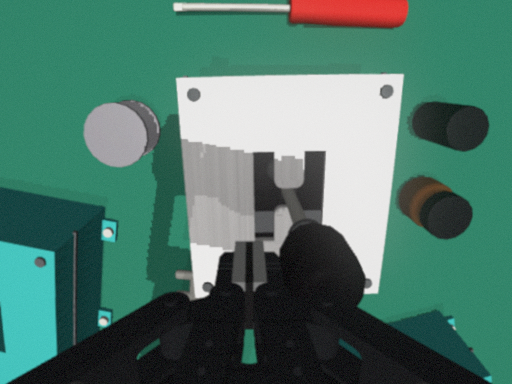

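The lever is mid-cross (shaft at (290,195)), moving along the cross slot.

Request:
step_arm(
  moves=[
    [[0,-0.4,0,0],[0,-0.4,0,0],[0,-0.4,0,0],[0,-0.4,0,0],[0,-0.4,0,0],[0,-0.4,0,0],[0,-0.4,0,0],[0,-0.4,0,0],[0,0,0,0]],
  ],
)

```text
t: 11.67
tool_pos: [0.5792, -0.0763, 0.1831]
tool_rot: [2.224, -2.218, -0.0]
contact_force: [0.6, 1.3, -0.2]
opening: 0.0003
```

Request:
step_arm(
  moves=[
    [[0,-0.3,0,0],[0,-0.3,0,0],[0,0,0,0]],
  ],
)

```text
t: 11.92
tool_pos: [0.5792, -0.0818, 0.183]
tool_rot: [2.225, -2.217, -0.0]
contact_force: [0.3, 0.9, 0.4]
opening: -0.0003
```

```bash
python3 tri.py; python3 look.py wrist pics/w7.png | grep knob
```

```text
scene [235.6 207. ] 0.67
side [276.8 200.7] 0.65
wrist [315.2 259.1] 0.83
tri [ 0.5796 -0.1147  0.1863] [-0.1  5.2  2.1  0.2 -0.5  1.3]
shift,cross [0.009 0.218] [ 1.   4.6  3.7 -2.6  0.2  1.7] [ 0.5838 -0.1133  0.1937]
12.2167 [ 0.5793 -0.0814  0.1834] [-0.68 -0.83 -0.26]
knob 0.65 [313.9 258.6] [ 0.5782 -0.1152  0.182 ]
```

Cross is 0.218, in line with the right slots, and still in neutral. I'll back off, go behind the knob and start forward.

Request:
step_arm(
  moves=[
    [[0,2,0,0],[-2,0.5,0,0],[-3.5,0,0,0],[-2,0,0,0],[0,-2.5,0,0],[0,-3.2,-0.5,0],[0,0,-0.3,0],[0,0,0,0],[0,0,0,0]],
  ],
)

```text
t: 13.27
tool_pos: [0.5042, -0.1132, 0.1751]
tool_rot: [-2.225, 2.218, 0.001]
contact_force: [-0.5, 0.2, 0.1]
opening: 0.0
```

Request:
step_arm(
  moves=[
    [[2,0,0,0],[1.5,0,0,0],[0.5,0,0,0],[0.4,0,0,0],[0.4,0,0,0],[0.4,0,0,0],[0.4,0,0,0],[0.4,0,0,0],[0,0,0,0]],
  ],
)

```text
t: 14.02
tool_pos: [0.5647, -0.1134, 0.1754]
tool_rot: [-2.226, 2.217, 0.0]
contact_force: [-0.0, 0.9, 0.2]
opening: -0.0002
```

```bash
python3 tri.py; python3 look.py wrist pics/w8.png | grep knob
```

```text
scene [243.4 213. ] 0.72
side [282.  198.3] 0.53
tri [ 0.5901 -0.099   0.1815] [-0.2  0.7 -0.6 -0.6]
shift,cross [0.058 0.176] [-2.4 -0.3  1.2 -3. ] [ 0.5925 -0.1057  0.1949]
14.3167 [ 0.5643 -0.1135  0.1753] [-0.98  0.43  0.07]
knob 0.6 [244.9 216.1] [ 0.5893 -0.1129  0.182 ]
```

View pics/w8.png

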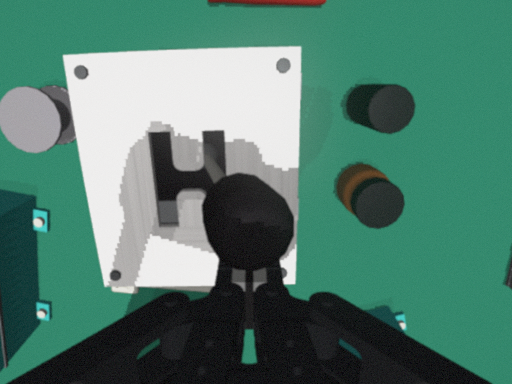

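The shaft at (213,165) is entering the far part of the right slot, with little force. I continue forward.

Request:
step_arm(
  moves=[
    [[0.4,0,0,0],[0.4,0,0,0],[0.4,0,0,0],[0.4,0,0,0],[0.4,0,0,0],[0.4,0,0,0],[0.4,0,0,0],[0.4,0,0,0],[0,0,0,0]],
  ],
)

```text
t: 15.37
tool_pos: [0.5971, -0.1135, 0.1752]
tool_rot: [-2.226, 2.217, -0.001]
contact_force: [-1.0, 1.2, -0.9]
opening: 0.0003
```

```bash
python3 tri.py; python3 look.py wrist pics/w9.png | grep knob
```

```text
scene [255.4 210.8] 0.76
side [295.  196.7] 0.52
tri [ 0.6152 -0.0832  0.1861] [-1.9  7.  -5.3 -5.4]
shift,cross [0.197 0.073] [-3.   6.4 -4.1 -6.9] [ 0.6169 -0.087   0.1941]
15.6667 [ 0.5965 -0.1135  0.1757] [0.58 0.81 0.78]
knob 0.93 [241.9 206.4] [ 0.6259 -0.1116  0.182 ]
knob 0.66 [363.5 140.3] [ 0.6558 -0.1627  0.182 ]
```

Request:
step_arm(
  moves=[
    [[0.2,0,0,0],[0.2,0,0,0],[0.2,0,0,0],[0.2,0,0,0],[0,0,0,0]],
  ],
)

```text
t: 16.38
tool_pos: [0.6046, -0.1134, 0.1751]
tool_rot: [2.226, -2.217, -0.001]
contact_force: [-0.2, 0.3, 0.1]
opening: -0.0
```

Request:
step_arm(
  moves=[
    [[0.2,0,0,0],[0.1,0,0,0],[0.1,0,0,0],[0,0,0,0]],
  ],
)

```text
t: 16.72
tool_pos: [0.6086, -0.1134, 0.1753]
tool_rot: [-2.226, 2.217, -0.0]
contact_force: [-0.6, 0.6, 0.4]
opening: -0.0
```

```bash
python3 look.py wrist pics/w10.png | grep -v slot
```

```text
16.7667 [ 0.6085 -0.1135  0.1754] [-2.226  2.217 -0.   ] [-1.36  0.08 -0.6 ]
[[0.005, -1.0, -0.0], [-0.949, -0.005, 0.316], [-0.316, -0.001, -0.949]] [ 0.69  -0.114  0.318]
gate 0.92 [193.  237.6] [ 0.5819 -0.0738  0.1   ]
knob 0.74 [242.7 200.8] [ 0.6407 -0.1119  0.182 ]
```

Request:
step_arm(
  moves=[
    [[0.1,0,0,0],[0.1,0,0,0],[0,0,0,0]],
  ],
)

```text
t: 17.27
tool_pos: [0.6105, -0.1135, 0.1753]
tool_rot: [-2.226, 2.217, -0.0]
contact_force: [-0.7, 0.1, -0.7]
opening: 0.0
```

Request:
step_arm(
  moves=[
    [[0.1,0,0,0],[0.1,0,0,0],[0,0,0,0]],
  ],
)

```text
t: 17.52
tool_pos: [0.6124, -0.1134, 0.1753]
tool_rot: [2.226, -2.217, -0.0]
contact_force: [-2.2, 0.0, -0.0]
opening: 0.0004
```

```bash
python3 look.py wrist pics/w11.png | grep -v slot
```

```text
17.5667 [ 0.6124 -0.1134  0.1753] [ 2.226 -2.217 -0.   ] [-0.89  0.51 -0.95]
[[0.005, -1.0, -0.0], [-0.949, -0.005, 0.317], [-0.317, -0.001, -0.949]] [ 0.694 -0.114  0.318]
gate 0.55 [194.  243.8] [ 0.5807 -0.0742  0.1   ]
gate 0.28 [174.1 277. ] [ 0.5519 -0.0573  0.1   ]
knob 0.96 [238.8 202.8] [ 0.6437 -0.1102  0.182 ]
knob 0.2 [172.2 278.2] [ 0.6047 -0.0778  0.182 ]
```

View pics/w11.png

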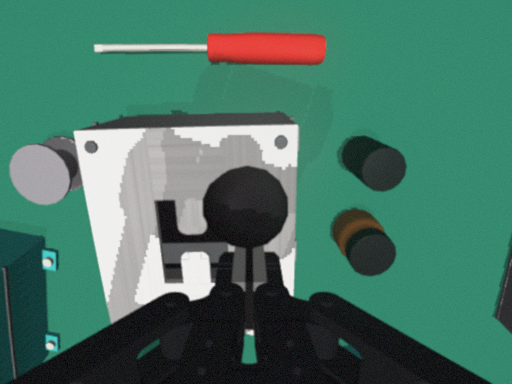

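The lever is nearly home. I continue 1 mm at a time, watching for a clear rise in force.

Request:
step_arm(
  moves=[
    [[0.1,0,0,0],[0,0,0,0],[0,0,0,0]],
  ],
)

```text
t: 18.07
tool_pos: [0.6131, -0.1134, 0.1752]
tool_rot: [2.225, -2.217, -0.001]
contact_force: [-2.4, 0.1, -0.2]
opening: -0.0006
```

Request:
step_arm(
  moves=[
    [[0.1,0,0,0],[0,0,0,0],[0,0,0,0]],
  ],
)

```text
t: 18.32
tool_pos: [0.6138, -0.1134, 0.175]
tool_rot: [2.225, -2.217, -0.002]
contact_force: [-4.7, -0.3, -0.3]
opening: -0.0003
```

```bash
python3 look.py wrist pics/w12.png | grep -v slot
```

```text
18.3667 [ 0.6138 -0.1134  0.175 ] [ 2.225e+00 -2.217e+00 -2.000e-03] [-4.26  0.31 -0.6 ]
[[0.005, -1.0, -0.001], [-0.948, -0.005, 0.318], [-0.318, -0.001, -0.948]] [ 0.696 -0.114  0.318]
gate 0.64 [194.5 245.4] [ 0.5809 -0.0745  0.1   ]
knob 0.82 [243.2 205.5] [ 0.6441 -0.1121  0.182 ]
```

The force rises to 4.5 N with the tool barely moving, at the predicted spot, so that is the stop. I back straight off, lift clear and check.

Request:
step_arm(
  moves=[
    [[-0.5,0,0,0],[-2,0,0,0],[-4,0,0,0],[-4,0,0,0],[-3,0,3,0],[-2,0,4,0],[0,0,4,0],[0,0,4,0],[0,0,0,0],[0,0,0,0]],
  ],
)

```text
t: 19.45
tool_pos: [0.4631, -0.1141, 0.3268]
tool_rot: [-2.222, 2.214, -0.015]
contact_force: [-0.4, -0.4, 0.7]
opening: -0.0001
```

```bash
python3 tri.py; python3 look.py wrist pics/w13.png; python3 - <<'E'
from h import *
p=(.5815,-.0745,.02); out=[]
for c in("side","wrist"):
    im=cv2.resize(viewer.get_image(c),None,fx=3,fy=3,interpolation=cv2.INTER_CUBIC)
    g=(proj(c,loc(p,knob(.3,.2)*[1,1,.75]))[0]*3).astype(int); g=np.clip(g,[200,250],[1336,900]); out.append(im[g[1]-250:g[1]+250,g[0]-200:g[0]+200])
cv2.imwrite("pics/end.png",np.hstack(out))
E
```

```text
scene [251.7 230.5] 0.55
side [299.2 201.9] 0.78
wrist [221.3  52.5] 0.37
tri [ 0.5812 -0.0862  0.121 ] [ -4.9  -9.  -23.4  10.5  -0.9 -11.4]
shift,cross [-0.046  0.121] [-10.8 -25.4 -24.   -8.6   4.3 -12.8] [ 0.5737 -0.0963  0.1965]
19.75 [ 0.4609 -0.1132  0.3201] [0.51 0.46 0.49]
19.8 [ 0.4609 -0.1132  0.3203] [ 2.225 -2.217 -0.004] [0.19 0.11 0.21]
[[0.005, -1.0, -0.001], [-0.948, -0.005, 0.319], [-0.319, -0.0, -0.948]] [ 0.543 -0.114  0.463]
gate 0.93 [210.7  44.2] [ 0.581  -0.0746  0.1   ]
gate 0.6 [339.3 282.1] [ 0.2983 -0.2326  0.1   ]
knob 0.42 [364.4 339.1] [ 0.2799 -0.2416  0.182 ]
second_slot 0.97 [329.6 308.6] [ 0.2565 -0.2241  0.1   ]
second_slot 0.94 [192.2  74.2] [ 0.5518 -0.0544  0.1   ]
third_slot 0.8 [347.6 260.1] [ 0.3309 -0.2405  0.1   ]
third_slot 0.66 [226.3  12. ] [ 0.6121 -0.0912  0.1   ]
collar 0.65 [254.6 104.5] [ 0.521  -0.1206  0.1   ]
```

View pics/end.png

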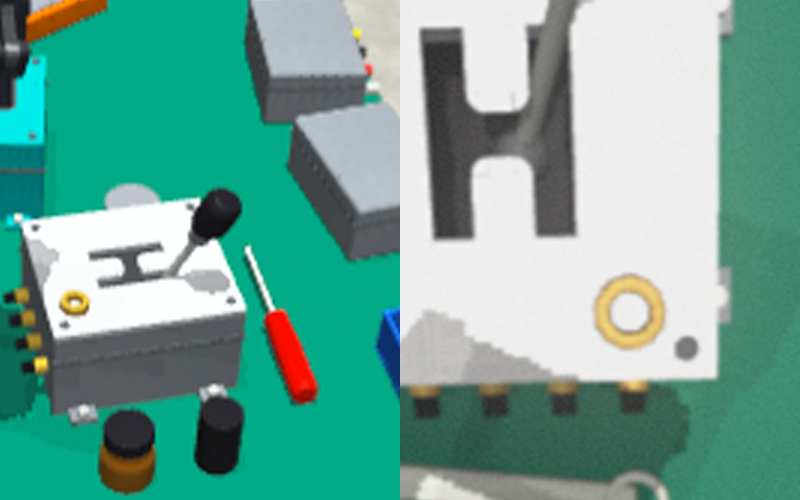

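The lever leans in the far-right slot (side crop, knob at (217,213)), and the collar and neighbours are in place. One numeric check on how far home it is, then I hand it in if it agrees.

```bash
python3 - <<'E'
from h import *
p=(.5815,-.0745,.02)
for s in(.28,.32,.36): print(s,[np.round(proj(c,loc(p,knob(s,.22)))[0],1).tolist() for c in("side","scene")])
for c in("side","scene"):
    viewer.get_image(c); ref=proj(c,loc(p,knob(.34,.22)))[0]
    for r in nets.masks_of(c,"knob")+nets.pinpoint(c,"knob"):
        if "at" in r: print(c,np.round(r["at"],1),round(r["confidence"],2))
        else:
            b=r["box"]; print(c,"box",b,round(r["confidence"],2))
    k=cv2.cvtColor(viewer.get_image(c),cv2.COLOR_BGR2GRAY)[int(ref[1])-14:int(ref[1])+14,int(ref[0])-14:int(ref[0])+14]<55
    ys,xs=np.nonzero(k); print("dark centroid",xs.mean()+int(ref[0])-14,ys.mean()+int(ref[1])-14,k.sum())
E
```

```text
0.28 [[298.5, 197.9], [245.7, 227.5]]
0.32 [[301.0, 198.2], [247.1, 230.1]]
0.36 [[303.5, 198.6], [248.4, 232.6]]
side box [209.9, 123.8, 222.5, 140.3] 0.71
side box [159.4, 236.3, 172.9, 259.4] 0.57
side box [294.6, 192.2, 310.8, 207.4] 0.54
side [215.7 130.7] 0.57
side [167.1 245.5] 0.56
side [301.3 199.4] 0.46
dark centroid 303.07978723404256 198.08510638297872 188
scene box [312.7, 126.1, 327.0, 139.1] 0.75
scene box [145.8, 142.7, 156.0, 156.4] 0.6
scene box [244.1, 225.1, 259.1, 240.6] 0.48
scene [149.9 149.7] 0.74
scene [318.  132.7] 0.63
scene [226.2 213.4] 0.41
dark centroid 250.07865168539325 230.7865168539326 89
```

```bash
python3 -c "
from station import ctrl; print(ctrl.finish_job())"
```

```text
the job is handed in; nothing more can be done
None
```

The lever of the grey selector box is in third, pushed home to its stop, and I've handed the job in. I used the shut fingertips only. They pushed the lever forward from second to neutral, across to the right, then forward into third. No grip was used, and the clock stood at about 20 s of the 54 s allowed.

**At the stop:** the force rose to about 4.5 N with the tool hardly moving, at the spot I had worked out beforehand. I read up to about 1.5 N while pushing before that.

**After backing off:**
- The tool is about 14 cm above and well behind the knob, with no contact force.
- The knob's position in the side view (dark-pixel centroid) and the scene view (mask box centre) both match a shift of about 0.36 rad.
- The collar, jar, capacitor and screwdriver look undisturbed in the last close views. I did not measure them, and I did not re-check the meter and shell.

**Checks that disagreed:**
- The three-camera knob fit failed at the end, because the networks reported wrong points in the scene and wrist views. I relied on the centroid and box checks instead.
- The side-view network point alone suggested about 0.32 rad.
- Before the first push the lever measured about -0.23 rad rather than -0.36, so it did not start at the very end of second.

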